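# Draw the unlock pattern on the checkout's touch pad

## Robot

A 6-joint arm with a two-finger parallel gripper is mounted at the origin on the work surface. World frame = base frame: x ahead of the robot, y to its left, z up, the work surface at z = 0. Lengths are in m, angles in degrees, forces in N, time in s.
With the tool pointing down it reaches from about 0.225 to 0.725 m from the base axis. Payload 3.1 kg.
Tool frame: the origin (TCP) lies at the very end of the fingers, on their centre line; the grasp point (between the pads) lies 19 mm behind it; x points along the fingers, y is the direction in which the jaws open and shut, and the axes are right-handed (so a half turn about x gives the same grasp; the last joint's range is limited). The gripper opens to 85 mm and grips with 20 to 120 N. Pads are 22 mm wide; open, the fingers measure 114 mm over their backs; the gripper's body (76 mm by 85 mm) begins 54 mm behind the grasp point. The pads swing forward as they close: fully open they stand 13 mm farther back than shut.
Start: joints at [-80.26, 2.75, 5.684, 92.934, 0, 82.678], TCP at [0.154, -0.502, 0.231] pointing down, gripper open.
Joint ranges: [-166.93, 166.93], [-56.73, 111.36], [-69.38, 81.34], [-121.58, 131.49], [-85.45, 84.26], [-180, 180]. Speed limits (degrees/s): [159.86, 159.86, 180, 180, 180, 180].

## Interface

Orientations are given as a 3x3 rotation matrix whose columns are the frame's x, y, z axes.
In Python, from station import * gives the robot as it stands.
- The arm moves only by the shell command python3 -m inch 'ROWS' [FORCE]. ROWS is text: rows parted by semicolons, each of 5 numbers parted by spaces: the finger opening in m, from 0 to 0.0854, then the shift along the tool's x, y, z in m, then the turn about the tool's x in rad. A call has 1 to 8 rows; each row is the pose to reach, as a shift and turn from the pose commanded when the call began, along the tool's axes at that moment; what a row does not reach only later rows make up. A row lasts 1/12 s, in which the tool goes at most 41.7 mm and 7.16 degrees, less where a joint would pass 70% of its speed; a pose out of reach is approached as far as the arm can. A call with a gripper value outside its range is refused whole. The fingers move at their own pace and stop on an object; FORCE is the grip in N (left out, the last holds). Time passes only in rows, so rows that repeat a pose let the fingers close. It gives the time, the measured TCP pose, the force and the opening at its end, in the units of the state.
- get_state(): the state, without advancing time (a new reading comes with each control period).
- grab_frame(name): name is "scene" or "side" or "wrist"; returns a dict with "frame" (384x512x3 uint8, red, green, blue), "fx", "fy", "cx", "cy" (pixels), "distortion" ([k1, k2, p1, p2, k3] as OpenCV has them; the pictures are not rectified), "view" (4x4, takes a point from world to camera coordinates). Camera axes: x right, y down, z forward; pixel columns grow to the right and rows downward; lengths in m; the calibration is good to about 2 mm. A picture is of the moment at which its call begins. There is no depth.
- finish_job(): hands the job in, once; it reports no verdict.
The state is a dict: "t": time; "joint_pos": joint angles; "joint_velocities": joint speeds; "joint_torque": joint torques, N m; "eef_pos": TCP position; "tool_rot": TCP orientation; "ft_force": force on the tool from outside, world axes, zero at the start; "torque": the same for the moment, N m; "finger_gap": finger opening in m.
Only numpy, scipy, OpenCV 4.12 (cv2) and the standard library are available. Lean on these libraries where they do the work, as an engineer would, in place of code of your own. Each camera call takes 0.05 s, during which the arm holds its last target. There are 200 camera calls.

## Task

Unlock the till: run the fingertips lightly along the white zigzag line on the black touch pad, over all seven yellow dots in turn, from the end beside the green lamp to the end beside the red lamp. Keep in touch with the pad all along the line, but never push its springy plate down to the stop. Then lift clear, leaving the milk jug, can and carton where they are.

Things in the scene. Friction and masses are not known exactly. Their poses are not given: they have to be found in the camera images.
- housing: grey housing of the touch pad, 180 x 310 x 18 mm high, fixed on the counter. Origin: centre of its underside, on the counter; its long side along its y, z up
- plate: black sprung plate of the pad, 130 x 240 mm, in the middle of the housing. Origin: centre of its top face, 30 mm above the counter when untouched, so it stands 12 mm above the housing; axes as the housing's. The white line on it is 6 mm wide and flush, straight from dot 1 to dot 3, dot 3 to dot 5 and dot 5 to dot 7 (92 mm each, 46 mm from dot to dot)
- pad (a joint): how far the plate is pushed down, m: 0 untouched, 0.008 at its stop. It yields straight down from 0.4 N, then 2 N per mm (about 6 N at 3 mm, 16 N at the stop), and springs back; the yellow dots go down with it
- dot1: yellow dot 1 of 7 along the white line, counted from one end (NOT necessarily the starting end: the lamps tell). A smooth low dome of 18 mm diameter, 2 mm high, fixed to the plate. Origin: its centre, level with the plate's top face (the dome's peak is 2 mm higher); z up. On the plate's x, y: (-35, -90) mm
- dot2: yellow dot 2 of 7 along the white line, counted from one end (NOT necessarily the starting end: the lamps tell). A smooth low dome of 18 mm diameter, 2 mm high, fixed to the plate. Origin: its centre, level with the plate's top face (the dome's peak is 2 mm higher); z up. On the plate's x, y: (0, -60) mm
- dot3: yellow dot 3 of 7 along the white line, counted from one end (NOT necessarily the starting end: the lamps tell). A smooth low dome of 18 mm diameter, 2 mm high, fixed to the plate. Origin: its centre, level with the plate's top face (the dome's peak is 2 mm higher); z up. On the plate's x, y: (35, -30) mm
- dot4: yellow dot 4 of 7 along the white line, counted from one end (NOT necessarily the starting end: the lamps tell). A smooth low dome of 18 mm diameter, 2 mm high, fixed to the plate. Origin: its centre, level with the plate's top face (the dome's peak is 2 mm higher); z up. On the plate's x, y: (0, 0) mm
- dot5: yellow dot 5 of 7 along the white line, counted from one end (NOT necessarily the starting end: the lamps tell). A smooth low dome of 18 mm diameter, 2 mm high, fixed to the plate. Origin: its centre, level with the plate's top face (the dome's peak is 2 mm higher); z up. On the plate's x, y: (-35, 30) mm
- dot6: yellow dot 6 of 7 along the white line, counted from one end (NOT necessarily the starting end: the lamps tell). A smooth low dome of 18 mm diameter, 2 mm high, fixed to the plate. Origin: its centre, level with the plate's top face (the dome's peak is 2 mm higher); z up. On the plate's x, y: (0, 60) mm
- dot7: yellow dot 7 of 7 along the white line, counted from one end (NOT necessarily the starting end: the lamps tell). A smooth low dome of 18 mm diameter, 2 mm high, fixed to the plate. Origin: its centre, level with the plate's top face (the dome's peak is 2 mm higher); z up. On the plate's x, y: (35, 90) mm
- lamp_green: green lamp, 22 mm diameter, 5 mm high, fixed on the housing's end 48 mm beyond the first or the last dot (along the housing's y): marks where the pattern starts. Origin: centre of its underside, 18 mm above the counter
- lamp_red: red lamp of the same size and height at the other end: marks where the pattern finishes. Origin: centre of its underside
- milk_mid (a point): white milk jug with a blue cap, 110 x 110 mm, 226 mm high, loose: leave alone. This point is on its axis, 110 mm above its foot
- can_mid (a point): red food can, 74 mm diameter, 110 mm high, loose: leave alone. This point is its centre
- carton_mid (a point): yellow and red carton lying flat, 190 x 130 x 55 mm high, loose: leave alone. This point is its centre

How it is judged (in metres and radians):
On the way, in this order (a step that is already met when the one before it is completed fails the run):
1. the fingertips touch the dot at the green lamp's end (((horizontal distance between lamp_green and dot1 below 0.08 m and contact force between the fingers and dot1 above 0.1 N) or (horizontal distance between lamp_green and dot7 below 0.08 m and contact force between the fingers and dot7 above 0.1 N))), for 0.02 s.
2. the fingertips touch the second dot (((horizontal distance between lamp_green and dot1 below 0.08 m and contact force between the fingers and dot2 above 0.1 N) or (horizontal distance between lamp_green and dot7 below 0.08 m and contact force between the fingers and dot6 above 0.1 N))), for 0.02 s.
3. the fingertips touch the third dot (((horizontal distance between lamp_green and dot1 below 0.08 m and contact force between the fingers and dot3 above 0.1 N) or (horizontal distance between lamp_green and dot7 below 0.08 m and contact force between the fingers and dot5 above 0.1 N))), for 0.02 s.
4. the fingertips touch the fourth (middle) dot (((horizontal distance between lamp_green and dot1 below 0.08 m and contact force between the fingers and dot4 above 0.1 N) or (horizontal distance between lamp_green and dot7 below 0.08 m and contact force between the fingers and dot4 above 0.1 N))), for 0.02 s.
5. the fingertips touch the fifth dot (((horizontal distance between lamp_green and dot1 below 0.08 m and contact force between the fingers and dot5 above 0.1 N) or (horizontal distance between lamp_green and dot7 below 0.08 m and contact force between the fingers and dot3 above 0.1 N))), for 0.02 s.
6. the fingertips touch the sixth dot (((horizontal distance between lamp_green and dot1 below 0.08 m and contact force between the fingers and dot6 above 0.1 N) or (horizontal distance between lamp_green and dot7 below 0.08 m and contact force between the fingers and dot2 above 0.1 N))), for 0.02 s.
7. the fingertips touch the last dot, at the red lamp's end (((horizontal distance between lamp_green and dot1 below 0.08 m and contact force between the fingers and dot7 above 0.1 N) or (horizontal distance between lamp_green and dot7 below 0.08 m and contact force between the fingers and dot1 above 0.1 N))), for 0.02 s.
At the end, for the whole second after the job is handed in: all seven dots were touched in order from the green lamp's end to the red lamp's end; the plate has sprung back (pushed down less than 1 mm) and the jug, can and carton are within 20 mm of where they began (value of joint pad below 0.001 m and distance of each of milk_mid, can_mid, carton_mid from where it was at the start of the episode below 0.02 m).
It fails at once if the plate is pushed down to its stop (more than 7.5 mm) (value of joint pad above 0.0075 m).
It fails at once if the fingers leave the plate part-way: low above the line within 24 mm of dots 2 to 6 (fingertips less than about 25 mm above the plate) without touching it ((horizontal distance between the grasp point and dot2 below 0.024 m or horizontal distance between the grasp point and dot3 below 0.024 m or horizontal distance between the grasp point and dot4 below 0.024 m or horizontal distance between the grasp point and dot5 below 0.024 m or horizontal distance between the grasp point and dot6 below 0.024 m) and height (world z) of the grasp point below 0.075 m and value of joint pad below 0.0002 m and contact force between the fingers and plate below 0.05 N).
It fails at once if the milk jug, can or carton is shifted by more than 20 mm or lifted (distance of any of milk_mid, can_mid, carton_mid from where it was at the start of the episode above 0.02 m).
It also fails if it takes over 45 s, if anything falls off the work surface, if the arm or the gripper's body presses on something with over 40 N, if the wrist force passes 120 N, or if a joint passes its speed limit or range.

## Working session

There is one attempt and no reset: what is moved stays moved. The work goes in short steps, Python scripts to look and compute and a shell command to move; the robot and the scene stay as the last step left them, time stands still between calls to the robot, and variables do not carry over. Pictures are saved under pics/ and viewed, about 8 in all and at most 12, crops included, and the job is handed in when it is done.

```bash
mkdir -p pics; ls; python3 - <<'E'
from station import *
import cv2,numpy as np
s=get_state();print(s)
for n in("scene","side"):
    g=grab_frame(n);cv2.imwrite(f"pics/{n}0.png",g["frame"][...,::-1]);print(n,g["fx"],g["cx"],g["distortion"],np.round(g["view"],3).tolist())
E
```

```text
pics
{'t': 0.0, 'joint_pos': array([-8.02609026e+01,  2.79429432e+00,  5.58934527e+00,  9.29329113e+01,
       -1.74713192e-03,  8.26757135e+01]), 'joint_velocities': array([-0.02039889, -0.05900174,  0.07034226, -0.12763071, -0.08820487,
       -0.01856246]), 'joint_torque': array([ 1.77695624e-04, -3.38784313e+01,  3.20015037e+01,  2.02366436e-02,
       -1.07923142e-04,  4.67633654e-06]), 'eef_pos': array([ 0.1539066 , -0.50128379,  0.23008459]), 'tool_rot': array([[-4.37076827e-04,  2.93428957e-01, -9.55980782e-01],
       [ 2.36628010e-03, -9.55977894e-01, -2.93429152e-01],
       [-9.99997105e-01, -2.39036939e-03, -2.76499319e-04]]), 'ft_force': array([ 0.17580213, -0.56528063, -0.64156181]), 'torque': array([ 0.03352764,  0.02544092, -0.01841068]), 'finger_gap': 0.0854253900683496}
scene 491.363120832645 256.5062853198206 [-0.20552554  0.          0.          0.          0.        ] [[0.624, 0.781, 0.016, -0.322], [0.646, -0.504, -0.573, -0.285], [-0.44, 0.368, -0.819, 1.872], [0.0, 0.0, 0.0, 1.0]]
side 498.25513982704416 252.60586704096 [-0.08176358  0.          0.          0.          0.        ] [[-0.837, -0.547, 0.012, 0.422], [-0.407, 0.607, -0.682, 0.268], [0.366, -0.576, -0.731, 1.215], [0.0, 0.0, 0.0, 1.0]]
```

View pics/scene0.png

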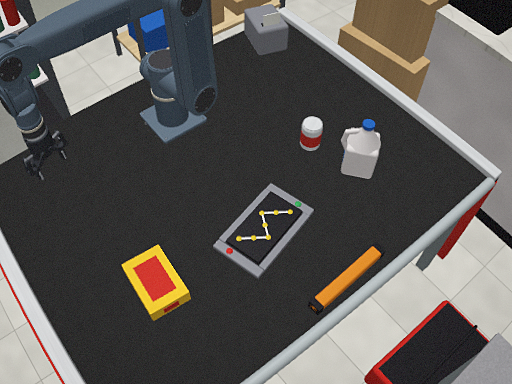

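View pics/side0.png

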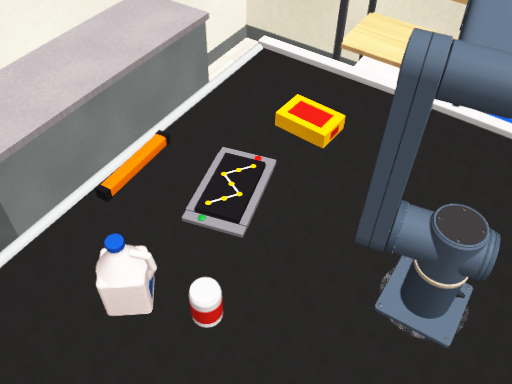

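The scene view shows the pad mid-picture: green lamp at (298,204), red at (230,251), with yellow dots between them. The carton is at (155,283), the can at (311,133) and the jug at (361,150). In the side view, green is at (201,218) and red at (258,158). Next I'll measure the dots and lamps in both views.

```bash
cat > h.py <<'E'
from station import *
import cv2,numpy as np
LOC=np.array([[-35,-90],[0,-60],[35,-30],[0,0],[-35,30],[0,60],[35,90]])/1000.
def ray(g,uv,z):
    K=np.array([[g["fx"],0,g["cx"]],[0,g["fy"],g["cy"]],[0,0,1]])
    p=cv2.undistortPoints(np.array(uv,float).reshape(-1,1,2),K,np.array(g["distortion"])).reshape(-1,2)
    V=np.array(g["view"]);R=V[:3,:3];c=-R.T@V[:3,3]
    d=np.c_[p,np.ones(len(p))]@R
    return c+d*((z-c[2])/d[:,2])[:,None]
def blobs(g,cond,box,amin=3):
    f=g["frame"].astype(int);m=cond(f[...,0],f[...,1],f[...,2]).astype(np.uint8)
    x0,y0,x1,y1=box;k=np.zeros_like(m);k[y0:y1,x0:x1]=m[y0:y1,x0:x1]
    n,_,st,ce=cv2.connectedComponentsWithStats(k)
    return [ce[i] for i in range(1,n) if st[i,4]>=amin]
Y=lambda r,g,b:(r>130)&(g>110)&(b<90)
G=lambda r,g,b:(g>1.6*r)&(g>70)&(g>1.3*b)
Rd=lambda r,g,b:(r>110)&(g<80)&(b<80)
def fit(P,Q): # local->world rigid 2D
    a,b=P.mean(0),Q.mean(0);H=(P-a).T@(Q-b);th=np.arctan2(H[0,1]-H[1,0],H[0,0]+H[1,1])
    R=np.array([[np.cos(th),-np.sin(th)],[np.sin(th),np.cos(th)]]);t=b-R@a
    return th,t,np.linalg.norm(P@R.T+t-Q,axis=1)
E
python3 - <<'E'
from h import *
np.set_printoptions(precision=4,suppress=True)
for n,box in(("scene",(214,183,315,277)),("side",(184,148,277,233))):
    g=grab_frame(n)
    d=ray(g,blobs(g,Y,box),.031)
    gr=ray(g,blobs(g,G,box),.023);rd=ray(g,blobs(g,Rd,box),.023)
    print(n,len(d),"green",gr[:,:2],"red",rd[:,:2]);
    if len(d)==7:
        ax=(rd.mean(0)-gr.mean(0))[:2]
        o=d[np.argsort(d[:,:2]@ax),:2];print(o)
        for nm,L in(("green@1",LOC),("green@7",LOC[::-1])):print(nm,fit(L,o))
E
```

```text
scene 7 green [[0.6041 0.103 ]] red [[ 0.6043 -0.1803]]
[[ 0.6145  0.0592]
 [ 0.588   0.0208]
 [ 0.5606 -0.0174]
 [ 0.6024 -0.0372]
 [ 0.645  -0.0575]
 [ 0.6174 -0.0952]
 [ 0.5902 -0.1336]]
green@1 (np.float64(-2.892546016274159), array([ 0.6026, -0.0373]), array([0.0007, 0.0003, 0.0009, 0.0002, 0.0011, 0.0002, 0.0008]))
green@7 (np.float64(0.24904663731563398), array([ 0.6026, -0.0373]), array([0.0007, 0.0003, 0.0009, 0.0002, 0.0011, 0.0002, 0.0008]))
side 7 green [[0.6005 0.1079]] red [[ 0.6013 -0.1759]]
[[ 0.6141  0.06  ]
 [ 0.5873  0.022 ]
 [ 0.5598 -0.0164]
 [ 0.6028 -0.0361]
 [ 0.6445 -0.0567]
 [ 0.6164 -0.0949]
 [ 0.5906 -0.1324]]
green@1 (np.float64(-2.8912960326947834), array([ 0.6022, -0.0364]), array([0.0006, 0.0002, 0.0011, 0.0007, 0.0009, 0.0008, 0.0002]))
green@7 (np.float64(0.2502966208950097), array([ 0.6022, -0.0364]), array([0.0006, 0.0002, 0.0011, 0.0007, 0.0009, 0.0008, 0.0002]))
```

Both views agree within about 1 mm, and the green end is at +y. Next I'll locate the obstacles and work out the moves in tool axes.

```bash
python3 - <<'E'
from h import *
np.set_printoptions(precision=4,suppress=True)
g=grab_frame("scene");s=grab_frame("side")
print("jug cap",ray(g,[[369,124]],.226),ray(s,[[115,241]],.226),"can top",ray(g,[[312,122]],.11),ray(s,[[205,285]],.11),"carton top",ray(g,[[155,277]],.055))
R=get_state()["tool_rot"];p=get_state()["eef_pos"]
P=np.array([[.6143,.0596],[.5877,.0214],[.5602,-.0169],[.6026,-.0367],[.6448,-.0571],[.617,-.095],[.5904,-.133]])
print("to hover",R.T@(np.r_[P[0],.14]-p))
for a,b in zip(P,P[1:]):print(R.T@np.r_[b-a,0])
E
```

```text
jug cap [[0.6068 0.3877 0.226 ]] [[0.5992 0.3903 0.226 ]] can top [[0.4157 0.328  0.11  ]] [[0.4261 0.3159 0.11  ]] carton top [[ 0.5558 -0.4168  0.055 ]]
to hover [ 0.0913 -0.4014 -0.6047]
[-0.      0.0287  0.0366]
[-0.      0.0285  0.0375]
[-0.      0.0314 -0.0347]
[-0.      0.0319 -0.0344]
[-0.      0.0281  0.0377]
[-0.      0.0285  0.0366]
```

```bash
python3 -m inch '0 0 -0.2 -0.3 0;0 0 -0.2 -0.3 0;0 0 -0.2 -0.3 0;0 0 -0.2 -0.3 0;0 0 -0.2 -0.3 0;0 0 -0.2 -0.3 0;0 0 -0.2 -0.3 0;0 0 -0.2 -0.3 0' 30
```

```text
t: 0.97
eef_pos: [0.3658, -0.242, 0.2315]
tool_rot: [[0.001, 0.293, -0.956], [-0.001, -0.956, -0.293], [-1.0, 0.001, -0.0]]
ft_force: [0.4, -1.0, -0.1]
finger_gap: 0.0
```

```bash
python3 -m inch '0 0 0 0 0;0 0 0 0 0'; python3 - <<'E'
from h import *
np.set_printoptions(precision=4,suppress=True)
s=get_state();print(s["t"],s["joint_pos"],s["eef_pos"],s["ft_force"])
print(s["tool_rot"].T@(np.array([.6143,.0596,.12])-s["eef_pos"]))
E
```

```text
t: 1.13
eef_pos: [0.3661, -0.2417, 0.2314]
tool_rot: [[0.0, 0.299, -0.954], [-0.0, -0.954, -0.299], [-1.0, 0.0, -0.0]]
ft_force: [-0.1, -0.1, 0.5]
finger_gap: -0.0002
1.1333 [-42.2031 -10.0851  -6.5062  93.5662  -0.0064 120.3967] [ 0.3661 -0.2417  0.2314] [-0.0646 -0.0618  0.4887]
[ 0.1114 -0.2134 -0.3269]
```

```bash
python3 -m inch '0 0 -0.2134 -0.3269 0;0 0 -0.2134 -0.3269 0;0 0 -0.2134 -0.3269 0;0 0 -0.2134 -0.3269 0;0 0 -0.2134 -0.3269 0;0 0 -0.2134 -0.3269 0;0 0 -0.2134 -0.3269 0;0 0 -0.2134 -0.3269 0'; python3 -m inch '0 0 -0.06 -0.095 0;0 0.05 -0.06 -0.095 0;0 0.1 -0.06 -0.095 0;0 0.1 -0.06 -0.095 0;0 0.1 -0.06 -0.095 0;0 0.1 -0.06 -0.095 0'; python3 - <<'E'
from h import *
np.set_printoptions(precision=4,suppress=True)
s=get_state();print(s["t"],s["joint_pos"],s["eef_pos"],s["ft_force"])
print(s["tool_rot"].T@(np.array([.6143,.0596,.05])-s["eef_pos"]))
E
```

```text
t: 1.8
eef_pos: [0.5794, 0.012, 0.2311]
tool_rot: [[0.0, 0.291, -0.957], [-0.001, -0.957, -0.291], [-1.0, 0.001, 0.0]]
ft_force: [1.0, -0.6, -0.0]
finger_gap: -0.0002
t: 2.3
eef_pos: [0.6492, 0.0961, 0.1266]
tool_rot: [[-0.009, 0.293, -0.956], [-0.001, -0.956, -0.293], [-1.0, -0.002, 0.009]]
ft_force: [-0.3, -0.4, 0.2]
finger_gap: 0.0
2.3 [  2.5902  23.2032  17.7517  85.0706  -0.0439 165.5815] [0.6492 0.0961 0.1266] [-0.342  -0.4334  0.2439]
[0.077  0.0248 0.0433]
```

```bash
python3 -m inch '0 0.01 0.0125 0.022 0;0 0.02 0.0248 0.0433 0;0 0.04 0.0248 0.0433 0;0 0.04 0.0248 0.0433 0;0 0.04 0.0248 0.0433 0;0 0.04 0.0248 0.0433 0'; python3 - <<'E'
from h import *
np.set_printoptions(precision=4,suppress=True)
s=get_state();print(s["t"],s["joint_pos"],s["eef_pos"],s["ft_force"])
print(s["tool_rot"].T@(np.array([.6143,.0596,.045])-s["eef_pos"]))
for n,b in(("side",(150,120,310,260)),("scene",(184,153,345,300))):
    g=grab_frame(n)
    im=g["frame"][b[1]:b[3],b[0]:b[2],::-1]
    cv2.imwrite(f"pics/{n}1.png",cv2.resize(im,None,fx=4,fy=4,interpolation=2))
E
```

```text
t: 2.8
eef_pos: [0.6189, 0.0602, 0.0942]
tool_rot: [[0.004, 0.292, -0.956], [-0.0, -0.956, -0.292], [-1.0, 0.001, -0.004]]
ft_force: [0.7, 0.5, -0.1]
finger_gap: -0.0003
2.8 [ -0.6208  17.5497   6.8789  79.0971  -0.004  162.3944] [0.6189 0.0602 0.0942] [ 0.7157  0.4587 -0.0985]
[ 0.0492 -0.0009  0.0047]
```

View pics/side1.png

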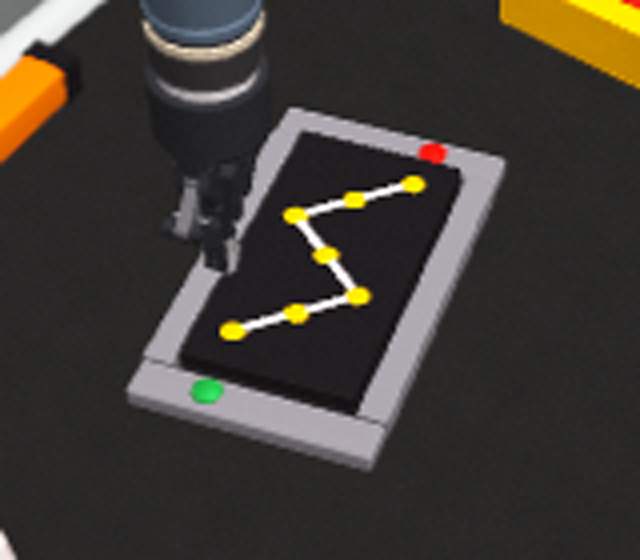

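The fingers (tips at crop px (225,268)) hang clear above the start dot (232,331), and the path is free. Now I'll go lower.

```bash
python3 -m inch '0 0.025 0 0.004 0;0 0.05 0 0.004 0;0 0.05 0 0.004 0;0 0.05 0 0.004 0;0 0.05 0 0.004 0;0 0.05 0 0.004 0'; python3 - <<'E'
from h import *
np.set_printoptions(precision=4,suppress=True)
s=get_state();print(s["t"],s["joint_velocities"],s["eef_pos"],s["ft_force"])
print(s["tool_rot"].T@(np.array([.6143,.0596,.034])-s["eef_pos"]))
for n,b in(("side",(184,158,264,228)),("scene",(254,163,334,233))):
    g=grab_frame(n)
    im=g["frame"][b[1]:b[3],b[0]:b[2],::-1]
    cv2.imwrite(f"pics/{n}2.png",cv2.resize(im,None,fx=6,fy=6,interpolation=2))
a,b=cv2.imread("pics/side2.png"),cv2.imread("pics/scene2.png")
cv2.imwrite("pics/both2.png",cv2.resize(np.hstack([a,b]),None,fx=.83,fy=.83))
E
```

```text
t: 3.4
eef_pos: [0.6154, 0.0601, 0.0438]
tool_rot: [[0.004, 0.294, -0.956], [-0.0, -0.956, -0.294], [-1.0, 0.001, -0.004]]
ft_force: [0.2, 0.4, 0.3]
finger_gap: -0.0004
3.4 [-0.1958 -0.2747 -0.0298 -0.2517 -0.0113 -0.0972] [0.6154 0.0601 0.0438] [0.1803 0.4018 0.3252]
[0.0098 0.0002 0.0013]
```

View pics/both2.png

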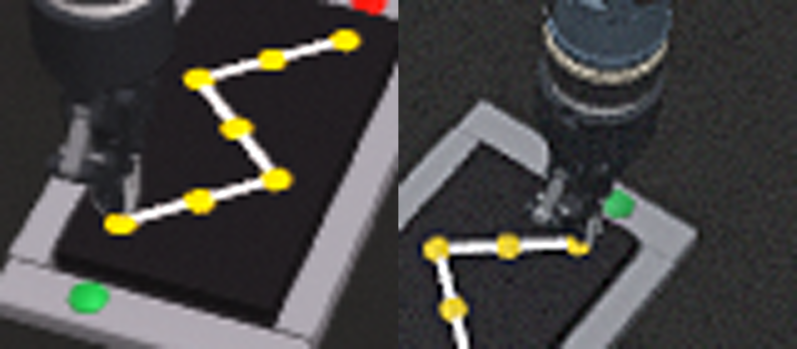

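The tips hover just above the start dot (left crop (128,205), dot (120,224); right crop tip (592,240), dot (580,246)). I'll come down gently and watch the force.

```bash
python3 -m inch '0 0.004 0 0.001 0;0 0.008 0 0.001 0;0 0.01 0 0.001 0;0 0.011 0 0.001 0;0 0.011 0 0.001 0;0 0.011 0 0.001 0'
```

```text
t: 4.0
eef_pos: [0.6127, 0.0597, 0.0308]
tool_rot: [[0.0, 0.293, -0.956], [-0.0, -0.956, -0.293], [-1.0, 0.0, -0.0]]
ft_force: [-0.9, -0.3, 2.6]
finger_gap: -0.0001
```

```bash
python3 -m inch '0 0.001 0 0 0;0 0.002 0 0 0;0 0.002 0 0 0;0 0.002 0 0 0'
```

```text
t: 4.33
eef_pos: [0.6128, 0.0597, 0.0292]
tool_rot: [[0.001, 0.293, -0.956], [-0.0, -0.956, -0.293], [-1.0, 0.0, -0.001]]
ft_force: [-1.8, -0.4, 6.6]
finger_gap: 0.0003
```

Contact is at the expected height: 6.6 N with about 3 mm push on the dot. I'll trace to dot 2, about 1.5 mm lower.

```bash
python3 -m inch '0 0.0007 0.0037 0.0044 0;0 0.0015 0.0073 0.0088 0;0 0.0015 0.011 0.0132 0;0 0.0015 0.0147 0.0176 0;0 0.0015 0.0183 0.022 0;0 0.0015 0.022 0.0264 0;0 0.0015 0.0256 0.0308 0;0 0.0015 0.0293 0.0352 0'
```

```text
t: 5.0
eef_pos: [0.5895, 0.0223, 0.0285]
tool_rot: [[0.005, 0.294, -0.956], [0.003, -0.956, -0.294], [-1.0, -0.001, -0.006]]
ft_force: [1.9, 4.0, 7.3]
finger_gap: 0.0001
```

```bash
python3 -m inch '0 0 0.0036 0.0047 0;0 0.0005 0.0071 0.0094 0;0 0.0005 0.0107 0.0141 0;0 0.0005 0.0143 0.0188 0;0 0.0005 0.0178 0.0234 0;0 0.0005 0.0214 0.0281 0;0 0.0005 0.0249 0.0328 0;0 0.0005 0.0285 0.0375 0'; python3 - <<'E'
from h import *
for n,b in(("side",(184,148,280,233)),("scene",(214,153,310,238))):
    g=grab_frame(n)
    im=g["frame"][b[1]:b[3],b[0]:b[2],::-1]
    cv2.imwrite(f"pics/{n}3.png",cv2.resize(im,(400,354),interpolation=2))
cv2.imwrite("pics/both3.png",np.hstack([cv2.imread("pics/side3.png"),cv2.imread("pics/scene3.png")]))
s=get_state();print(s["eef_pos"],s["ft_force"])
E
```

```text
t: 5.67
eef_pos: [0.5623, -0.016, 0.0282]
tool_rot: [[0.006, 0.294, -0.956], [0.003, -0.956, -0.294], [-1.0, -0.001, -0.006]]
ft_force: [2.3, 4.3, 8.9]
finger_gap: 0.0002
[ 0.56169569 -0.01686717  0.02816691] [1.89034286 3.27472731 8.48382621]
```

View pics/both3.png

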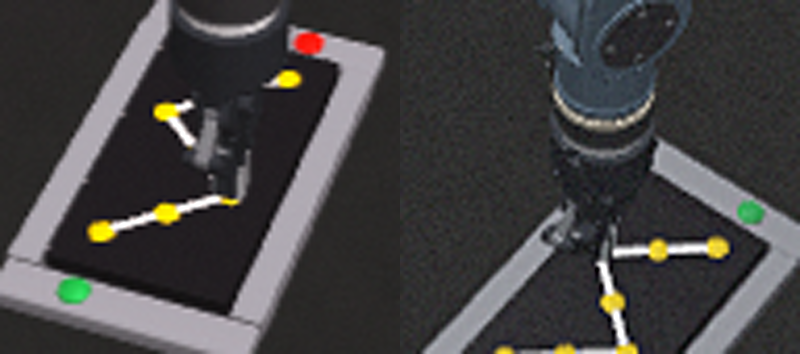

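The tips sit on dot 3 (left crop (232,198)), and contact is steady at 8.5 N. On to dot 4, then dot 5.

```bash
python3 -m inch '0 0 0.0039 -0.0043 0;0 0 0.0078 -0.0087 0;0 0 0.0118 -0.013 0;0 0 0.0157 -0.0173 0;0 0 0.0196 -0.0217 0;0 0 0.0235 -0.026 0;0 0 0.0275 -0.0303 0;0 0 0.0314 -0.0347 0'
```

```text
t: 6.43
eef_pos: [0.5984, -0.0358, 0.0261]
tool_rot: [[-0.008, 0.294, -0.956], [0.002, -0.956, -0.294], [-1.0, -0.005, 0.007]]
ft_force: [-7.4, 3.1, 11.6]
finger_gap: -0.0001
```

It is slightly deep on dot 4 (11.6 N), so I'll ease up 1 mm.

```bash
python3 -m inch '0 -0.0005 0.004 -0.0044 0;0 -0.001 0.008 -0.0088 0;0 -0.001 0.012 -0.0131 0;0 -0.001 0.016 -0.0175 0;0 -0.001 0.02 -0.0219 0;0 -0.001 0.024 -0.0262 0;0 -0.001 0.028 -0.0306 0;0 -0.001 0.032 -0.035 0'
```

```text
t: 7.1
eef_pos: [0.6419, -0.0563, 0.0271]
tool_rot: [[-0.007, 0.294, -0.956], [0.002, -0.956, -0.294], [-1.0, -0.004, 0.006]]
ft_force: [-5.3, 2.9, 8.9]
finger_gap: -0.0002
```

```bash
python3 -m inch '0 0 0 0 0;0 0 0 0 0'
```

```text
t: 7.27
eef_pos: [0.6433, -0.0569, 0.0277]
tool_rot: [[-0.004, 0.293, -0.956], [0.001, -0.956, -0.293], [-1.0, -0.002, 0.004]]
ft_force: [-4.8, 1.8, 9.3]
finger_gap: 0.0003
```

```bash
python3 -m inch '0 0 0.0035 0.0047 0;0 0.0005 0.007 0.0094 0;0 0.0005 0.0105 0.0141 0;0 0.0005 0.014 0.0188 0;0 0.0005 0.0176 0.0235 0;0 0.0005 0.0211 0.0282 0;0 0.0005 0.0246 0.0329 0;0 0.0005 0.0281 0.0377 0'
```

```text
t: 7.93
eef_pos: [0.6193, -0.0941, 0.0285]
tool_rot: [[0.005, 0.294, -0.956], [0.002, -0.956, -0.294], [-1.0, -0.001, -0.005]]
ft_force: [3.2, 3.5, 6.5]
finger_gap: -0.0004
```

```bash
python3 -m inch '0 0 0.0036 0.0046 0;0 0 0.0071 0.0092 0;0 0 0.0107 0.0137 0;0 0 0.0143 0.0183 0;0 0 0.0178 0.0229 0;0 0 0.0214 0.0274 0;0 0 0.0249 0.032 0;0 0 0.0285 0.0366 0'
```

```text
t: 8.6
eef_pos: [0.5924, -0.1321, 0.0283]
tool_rot: [[0.004, 0.294, -0.956], [0.002, -0.956, -0.294], [-1.0, -0.001, -0.005]]
ft_force: [2.9, 4.2, 6.8]
finger_gap: 0.0001
```

```bash
python3 -m inch '0 0 0 0 0;0 0 0 0 0'; python3 - <<'E'
from h import *
for n,b in(("side",(184,138,290,223)),("scene",(194,173,300,258))):
    g=grab_frame(n)
    im=g["frame"][b[1]:b[3],b[0]:b[2],::-1]
    cv2.imwrite(f"pics/{n}4.png",cv2.resize(im,(400,321),interpolation=2))
cv2.imwrite("pics/both4.png",np.hstack([cv2.imread("pics/side4.png"),cv2.imread("pics/scene4.png")]))
E
```

```text
t: 8.77
eef_pos: [0.5918, -0.1331, 0.0282]
tool_rot: [[0.003, 0.293, -0.956], [0.001, -0.956, -0.293], [-1.0, 0.0, -0.003]]
ft_force: [1.8, 2.8, 7.9]
finger_gap: 0.0004
```

View pics/both4.png

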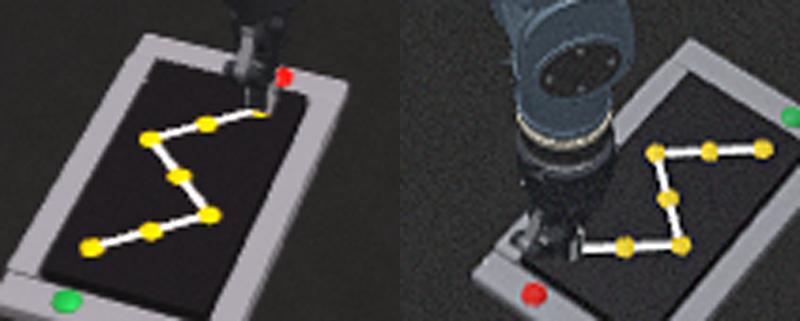

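The tips are on the last dot by the red lamp (left crop (262,110)) at 7.9 N. Now I'll lift straight up.

```bash
python3 -m inch '0 -0.02 0 0 0;0 -0.05 0 0 0;0 -0.08 0 0 0;0 -0.12 0 0 0;0 -0.12 0 0 0;0 -0.12 0 0 0;0 -0.12 0 0 0'; python3 - <<'E'
from h import *
g=grab_frame("scene");cv2.imwrite("pics/end.png",g["frame"][...,::-1])
s=grab_frame("side")
print(ray(g,[[369,124]],.226))
a,b=cv2.imread("pics/scene0.png").astype(int),g["frame"][...,::-1].astype(int)
a2,b2=cv2.imread("pics/side0.png").astype(int),s["frame"][...,::-1].astype(int)
for n,A,B,x in(("jug",a,b,(335,115,390,185)),("can",a,b,(295,112,328,156)),("carton",a,b,(115,240,195,325)),("jug",a2,b2,(90,230,160,320)),("can",a2,b2,(185,275,228,330)),("carton",a2,b2,(270,92,350,148))):
    print(n,abs(A-B)[x[1]:x[3],x[0]:x[2]].mean().round(2))
E
```

```text
t: 9.45
eef_pos: [0.5897, -0.1334, 0.1454]
tool_rot: [[-0.003, 0.293, -0.956], [-0.0, -0.956, -0.293], [-1.0, -0.001, 0.003]]
ft_force: [-0.5, 0.2, -0.5]
finger_gap: -0.0003
[[0.60684746 0.38766716 0.226     ]]
jug 3.31
can 3.62
carton 3.76
jug 1.36
can 1.23
carton 1.13
```

The image differences are at noise level, so the loose items have not moved. Handing in.

```bash
python3 -c "
from station import *
print(finish_job())"
```

```text
the job is handed in; nothing more can be done
None
```

I ran the closed fingertips along the zigzag from the green lamp's end to the red lamp's end in about 9.5 s, then lifted clear and handed the job in. No verdict is reported on hand-in.

- **Dots:** the two cameras agreed on all seven dots to about 1 mm. At each dot, the measured tip position was within about 4 mm of that dot's centre, inside its 9 mm radius. Pictures at dots 3 and 7 showed the tips on them.
- **Contact:** at every reading during the trace the vertical force was between 6.5 and 11.6 N. The deepest reading was at dot 4, a push of about 5.5–6 mm, below the 7.5 mm limit. I eased up 1 mm after that. Readings were taken only at the ends of moves, so contact and depth between dots were not checked directly.
- **After lifting:** the force was back to about zero with the tips at 0.145 m. The image patches around the jug, can and carton were unchanged beyond camera noise in both views. I did not measure the plate's spring-back directly.
- **Failed checks:** none failed or disagreed. The one slip was a 50 mm overshoot past dot 1 during the approach, at least 95 mm above the plate, which I corrected before descending.

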